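# Stack the tool cases on the cutting bench

## Robot

A 7-joint arm with a two-finger parallel gripper is mounted at the origin on the work surface. World frame = base frame: x ahead of the robot, y to its left, z up, the work surface at z = 0. Lengths are in mm, angles in rad, forces in N, time in s.
With the tool pointing down it reaches from about 400 to 900 mm from the base axis. Payload 5.5 kg.
Tool frame: the origin (TCP) lies midway between the tips of the shut fingers; the grasp point (between the pads) lies 19 mm behind it; x points along the fingers, y is the direction in which the jaws open and shut, and the axes are right-handed (so a half turn about x gives the same grasp; the last joint's range is limited). The gripper opens to 85 mm and grips with 20 to 120 N. Pads are 22 mm wide; open, the fingers measure 114 mm over their backs; the gripper's body (76 mm by 85 mm) begins 54 mm behind the grasp point. The pads swing forward as they close: fully open they stand 13 mm farther back than shut.
Start: joints at [-1.026, 0.501, -0.427, 1.55, 0.221, 1.138, -0.21], TCP at [180.717, 624.373, 231.31] pointing down, gripper open.
Joint ranges: [-2.88, 2.88], [-0.31, 2.03], [-1.54, 1.56], [0.2, 2.42], [-1.41, 4.55], [0.19, 2.02], [-2.57, 2.57]. Speed limits (rad/s): [2.57, 2.57, 3.14, 3.14, 3.14, 3.14, 3.14].

## Interface

Orientations are given as a unit quaternion [x, y, z, w].
In Python, from station import env gives the robot as it stands. Calls block until the motion is done:
- env.move_pose(position, orientation): joint-space move of the TCP to a pose.
- env.servo_line(position, rotation=None, max_speed=150): straight line of the TCP; rotation=None keeps the orientation; max_speed is the mean speed in mm/s.
- env.move_j(angles): joint-space move.
- env.grip(opening): finger opening in mm; the grip force is fixed at half the most; returns when the fingers have stopped.
- env.dwell(seconds).
- env.inverse_kinematics(position, orientation): joint angles nearest the present ones, or None.
- env.observe(): the state.
- env.grab_frame(name): name is "side" or "top"; returns a dict with "pixels" (420x560x3 uint8, red, green, blue), "vertical_fov" (degrees; the focal length in pixels is half the picture's height over the tangent of half this angle, whatever the lens; pixels are square), "cx", "cy" (the principal point, pixels), "k1" (the pictures are not rectified: a ray, as slopes to the right and down, at radius r is drawn at 1 + k1 r^2 times it, then the intrinsics apply), "R" (3x3) and "t" (3): a world point X has camera coordinates R X + t. Camera axes: x right, y down, z forward; pixel columns grow to the right and rows downward; lengths in mm; the calibration is good to about 2 mm. A picture is of the moment at which its call begins. There is no depth.
A pose or a line that the arm cannot do raises env.IKError and nothing moves.
- env.job_done(): hands the job in, once; it reports no verdict.
The state is a dict: "time": time; "q": joint angles; "qvel": joint speeds; "tau": joint torques, N m; "ee_pos": TCP position; "orientation": TCP orientation; "wrist_force": force on the tool from outside, world axes, zero at the start; "torque": the same for the moment, N m; "opening": finger opening in mm.
Only numpy, scipy, OpenCV 4.12 (cv2) and the standard library are available. Lean on these libraries where they do the work, as an engineer would, in place of code of your own. Each camera call takes 0.05 s, during which the arm holds its last target.

## Task

Slide the wide flat case along the wooden riser, off its open end, onto the equally wide case that stands there, until it lies flush with it on all sides; slide it, do not lift or tip it. Then set the small oblong case, right way up, on top, centred and parallel to the two below. Do not shift the bottom case, and leave everything else on the bench where it is.

Things in the scene. Friction and masses are not known exactly. Their poses are not given: they have to be found in the camera images.
- riser: Fixed low plywood riser, 150 (x) x 240 (y) x 47 mm high, origin at the centre of its underside. Its top is a flat channel along its y axis, 116 mm wide between two side strips that rise 10 mm above the top (to z = 57 mm); both ends are open. The bottom case stands just beyond its -y end. Its place and yaw vary.
- bottom_case: Closed grey case, 110 (x) x 150 (y) x 45 mm high, about 0.85 kg, standing loose on the bench 12 to 17 mm beyond the riser's -y end and in line with the channel. Origin at the centre of its underside, z up; its flat top is at 45 mm, 2 mm lower than the riser's top.
- sliding_case: Closed flat aluminium case, 110 (x) x 150 (y) x 34 mm high, about 0.5 kg, lying loose in the riser's channel with 3 mm play on each side, so its underside starts at z = 47 mm. Too wide to grip from above. Origin at the centre of its underside; flat top.
- small_case: Closed small grey oblong case, 62 (x) x 120 (y) x 40 mm high, about 0.3 kg, lying loose on the bench on the robot's right. Origin at the centre of its underside, z up; long side along its y axis; it can be gripped across its 62 mm.
- tin: Bystander: square steel tin, 67 x 67 x 46 mm high, origin at the centre of its underside. It and the small case swap places.
- knife: Bystander: open craft knife, 156 mm long along its x axis, 15 mm thick, lying beside the bottom case on its far side. Origin near mid-length, underside.
- capped_knife: Bystander: capped craft knife, 160 mm long along its x axis, 14 mm thick, lying on the robot's right between the bottom case and the small case. Origin near mid-length, underside.
- tape: Bystander: roll of tape lying flat, 90 mm across, 24 mm high, near the riser on the robot's side. Origin at the centre of its underside.
- glue: Bystander: upright glue bottle, 54 mm across, 105 mm high, at the far left. Origin at the centre of its underside.

How it is judged (in metres and radians):
On the way, in this order (a step that is already met when the one before it is completed fails the run):
1. the sliding case lies flush on the bottom case (x of sliding_case in the frame of bottom_case between -0.01 and 0.01 m and y of sliding_case in the frame of bottom_case between -0.01 and 0.01 m and z of sliding_case in the frame of bottom_case between 0.042 and 0.048 m and angle between the y axis of sliding_case and the y axis of bottom_case, either way round below 0.09 rad), for 0.3 s.
2. the small case lies centred and parallel on the sliding case (all of step 1 and x of small_case in the frame of sliding_case between -0.012 and 0.012 m and y of small_case in the frame of sliding_case between -0.012 and 0.012 m and z of small_case in the frame of sliding_case between 0.031 and 0.037 m and angle between the y axis of small_case and the y axis of sliding_case, either way round below 0.12 rad), for 0.2 s.
At the end, for the whole second after the job is handed in: All three cases at rest in one column: sliding case flat on the bottom case, within 10 mm of flush both ways and 0.09 rad of parallel; small case flat, upright on the sliding case, within 12 mm of its centre both ways and 0.12 rad of parallel; bottom case not shifted over 15 mm (all of step 2 and linear speed of each of bottom_case, sliding_case, small_case below 0.02 m/s); the robot touches nothing.
It fails at once if the sliding case is lifted (origin above 65 mm) or tipped (over 0.2 rad) (height (world z) of sliding_case above 0.065 m or angle between sliding_case's own z axis and vertical above 0.2 rad).
It fails at once if the bottom case is shifted by more than 15 mm (distance of bottom_case from where it was at the start of the episode above 0.015 m).
It fails at once if the tin, a knife, the tape or the glue bottle is moved by more than 25 mm (distance of any of tin, knife, capped_knife, tape, glue from where it was at the start of the episode above 0.025 m).
It also fails if it takes over 69 s, if anything falls off the work surface, if the arm or the gripper's body presses on something with over 40 N, if the wrist force passes 120 N, or if a joint passes its speed limit or range.

## Working session

There is one attempt and no reset: what is moved stays moved. The work goes in short steps, each a Python script; the robot and the scene stay as the last script left them, time stands still between calls to the robot, and variables do not carry over. Pictures are saved under pics/ and viewed, and the job is handed in when it is done.

```bash
mkdir -p pics; ls
python3 - <<'E'
from station import env
import cv2,json
o=env.observe();print(o)
for n in("side","top"):
    f=env.grab_frame(n);cv2.imwrite(f"pics/{n}0.png",f["pixels"][:,:,::-1])
    print({k:(v.tolist() if hasattr(v,'tolist') else v) for k,v in f.items() if k!="pixels"})
E
```

```text
pics
{'time': 0.0, 'q': array([-1.02579059,  0.50184483, -0.42678386,  1.55146159,  0.22076837,
        1.13830383, -0.21030314]), 'qvel': array([ 8.15838187e-05,  6.64475333e-04, -1.12281458e-05, -3.50429824e-04,
       -3.90179694e-04, -6.74785958e-04,  1.05844741e-03]), 'tau': array([ 5.68933192e-04, -5.69521379e+01, -5.81649989e+00, -2.80938166e+01,
        1.05624719e-02,  1.19016669e-02,  1.47966136e-05]), 'ee_pos': array([180.60064238, 623.67384166, 230.25577276]), 'orientation': array([ 0.09860807,  0.7002288 , -0.09997587,  0.69997207]), 'wrist_force': array([-0.43623062, -0.49833343, -0.01778601]), 'torque': array([ 0.02323117, -0.04173738,  0.01819653]), 'opening': 85.39184405183528}
{'vertical_fov': 54.01107200526289, 'cx': 276.19436242776527, 'cy': 212.0948609459301, 'k1': -0.016445582473152965, 'R': [[0.4143919980702687, -0.910017703128181, -0.01212649696493734], [-0.5223033282465094, -0.2268857601954529, -0.8220231658068707], [0.7453043037833268, 0.34697353186351493, -0.5693249186081784]], 't': [-277.3473900219377, 342.34559516230416, 512.7109160415135]}
{'vertical_fov': 48.26158281372597, 'cx': 281.1997956347691, 'cy': 205.3300870263134, 'k1': -0.09719555850926172, 'R': [[0.019120784661834783, -0.9998118861263021, 0.0032539137177014336], [-0.9738851533620487, -0.019361171815828276, -0.22621417525631904], [0.22623462081408843, 0.0011564542725401134, -0.9740721528504044]], 't': [-28.314230423658813, 581.3176838814427, 894.2577784391088]}
```

View pics/side0.png

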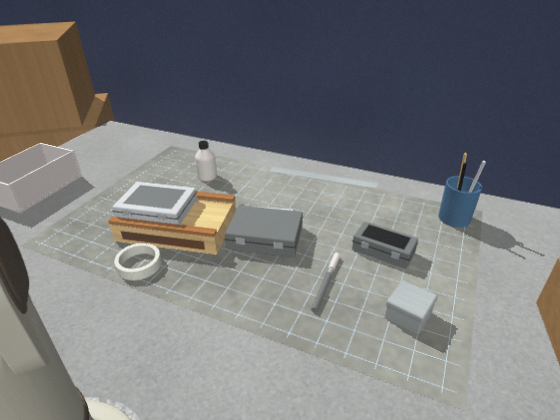

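View pics/top0.png

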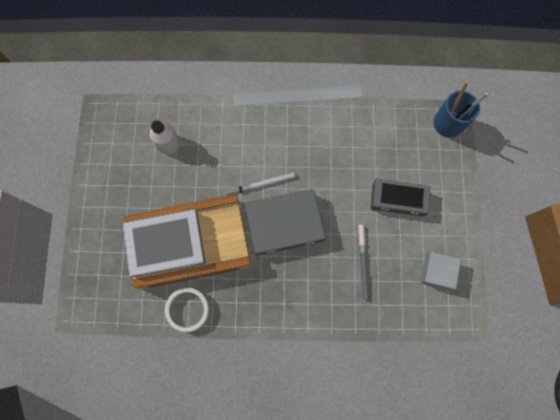

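Top view: sliding case at (165,243), the bottom case at (286,221), the small case at (401,197), tin (441,270), knife (268,184), capped knife (364,262), tape (187,310). I'll enlarge these for corner picking.

Run:
```python
import cv2
def crop(n,o,x0,y0,w,h,s):
    a=cv2.imread(f"pics/{n}.png")[y0:y0+h,x0:x0+w]
    a=cv2.resize(a,None,fx=s,fy=s,interpolation=cv2.INTER_CUBIC)
    for i in range(0,w,20):
        cv2.putText(a,str(x0+i),(i*s,8),0,.33,(0,255,255),1); cv2.line(a,(i*s,10),(i*s,16),(0,255,255),1)
    for i in range(0,h,20):
        cv2.putText(a,str(y0+i),(0,i*s+4),0,.33,(0,255,255),1)
    cv2.imwrite(f"pics/{o}.png",a)
crop("top0","t1",115,170,220,125,3.6.__int__()+0)
crop("top0","t1",118,175,215,120,3)
crop("top0","t2",350,165,120,140,4)
crop("side0","s1",105,170,210,90,3)
crop("side0","s2",300,210,140,130,4)
```

```text
(no output)
```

View pics/t1.png

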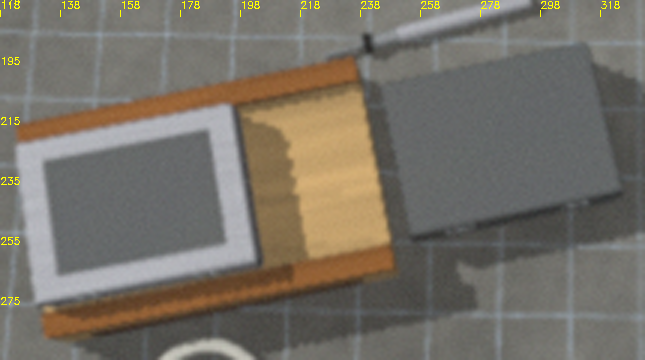

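View pics/t2.png

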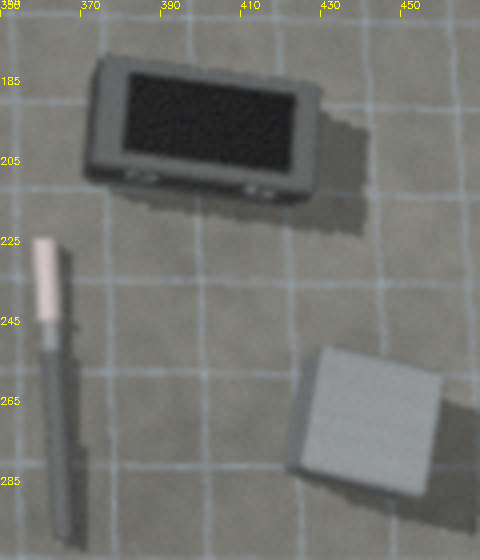

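View pics/s1.png

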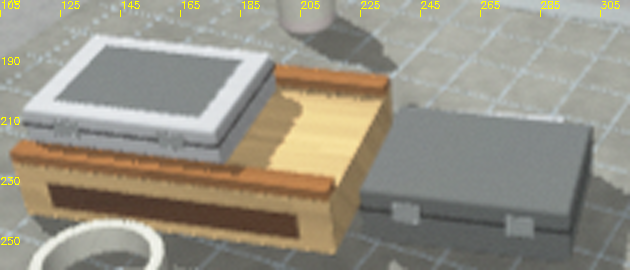

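View pics/s2.png

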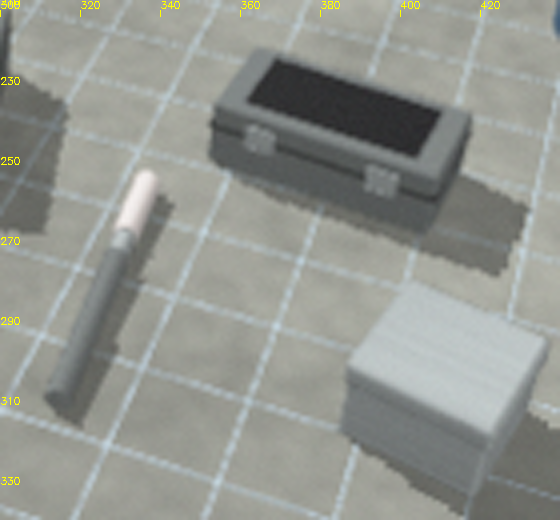

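```bash
cat > h.py <<'E'
from station import env
import numpy as np, cv2
from scipy.optimize import least_squares
from scipy.spatial.transform import Rotation as Rt
def proj(f,X):
    fl=210/np.tan(np.radians(f["vertical_fov"])/2)
    K=np.array([[fl,0,f["cx"]],[0,fl,f["cy"]],[0,0,1]])
    p,_=cv2.projectPoints(np.array(X,float).reshape(-1,3),cv2.Rodrigues(np.array(f["R"]))[0],np.array(f["t"],float),K,np.array([f["k1"],0,0,0,0.]))
    return p.reshape(-1,2)
def corners(p,w,l,z):
    c,s=np.cos(p[2]),np.sin(p[2])
    # order: far-left(+x,+y), far-right(+x,-y), near-right(-x,-y), near-left(-x,+y)
    L=np.array([[w,l],[w,-l],[-w,-l],[-w,l]])/2
    return np.c_[L@np.array([[c,s],[-s,c]])+p[:2],np.full(4,z)]
def fit(obs,w,l,z,p0):
    fs={k:v[0] for k,v in obs.items()}
    def r(p):
        return np.concatenate([(proj(f,corners(p,w,l,z))-np.array(pt)).ravel()[~np.isnan(np.array(pt,float)).ravel()] for f,pt in obs.values()])
    s=least_squares(r,p0,loss="soft_l1"); return s.x,r(s.x)
def down(yaw):
    # tool x down, tool y (jaw dir) horizontal at angle yaw
    y=np.array([np.cos(yaw),np.sin(yaw),0]);x=np.array([0,0,-1.])
    return Rt.from_matrix(np.c_[x,y,np.cross(x,y)]).as_quat()
E
python3 - <<'E'
from h import *
T=env.grab_frame("top");S=env.grab_frame("side")
np.set_printoptions(precision=3,suppress=True)
t=dict(sl=[(123,222.7),(196.3,209.7),(204.7,263),(130.3,276.7)],
 bo=[(245.7,203.3),(313.7,189.3),(325,239),(255.7,254.3)],
 ri=[(123.7,215.7),(237,194.3),(249.7,264.3),(132.3,286.7)],
 sm=[(376,178.7),(430.5,186.7),(428.3,213.2),(373.7,205.5)])
s=dict(sl=[(137.3,181.7),(196.7,190.7),(178.3,217.7),(113.3,207.3)],
 bo=[(241,205),(302.3,212.3),(295.7,242.3),(225,234.3)],
 sm=[(364.5,222),(417.5,238.8),(408.8,258.8),(353.8,237)])
dim=dict(sl=(110,150,81),bo=(110,150,45),ri=(150,240,57),sm=(62,120,40))
for k in dim:
    for nm in ("both","top","side"):
        o={}
        if nm!="side":o["t"]=(T,t[k])
        if nm!="top" and k in s:o["s"]=(S,s[k])
        if o:
            p,r=fit(o,*dim[k],[500,100,0]);print(k,nm,p,np.abs(r).max(),np.sqrt((r**2).mean()))
print(env.observe()["time"])
# raw ground points
E
```

```text
sl both [497.403 214.815   0.206] 2.556314029107 1.153490716939446
sl top [497.239 216.324   0.208] 0.48655856872059644 0.24979914156682081
sl side [494.065 209.24    0.2  ] 1.2439905748294109 0.9093767151716632
bo both [553.346 -27.023   0.23 ] 2.544339918525253 0.9170045866604074
bo top [553.194 -25.775   0.231] 1.2422573619963373 0.6640917955932489
bo side [553.595 -28.715   0.219] 1.8223152352699685 0.8586429592981805
ri both [507.954 177.445  12.778] 0.4302626162329375 0.27325389328628696
ri top [507.954 177.445  12.778] 0.4302626162329375 0.27325389328628696
sm both [ 612.385 -274.89   -25.264] 3.3126243217096487 1.1579710040039994
sm top [ 613.718 -274.756 -157.205] 0.7211875874382656 0.5282857335982541
sm side [ 607.728 -275.564  -31.565] 1.5770943345823412 1.082304668820709
0.2
```

```bash
cat >> h.py <<'E'
YAW=0.212; O=np.array([508.0,177.4])
U=np.array([np.sin(YAW),-np.cos(YAW)])   # push direction
V=np.array([np.cos(YAW),np.sin(YAW)])
def rp(s,v=0): return O+s*U+v*V   # s along push from riser centre
E
python3 - <<'E'
from h import *
np.set_printoptions(precision=2,suppress=True)
print(Rt.from_quat(env.observe()["orientation"]).as_matrix())
for y in (YAW,YAW+np.pi):
  for s,z in((-150,150),(-150,57),(122,57),(122,150)):
    print(y,s,rp(s),env.inverse_kinematics([*rp(s),z],down(y)))
for y in (-.13,-.13+np.pi):
    print(env.inverse_kinematics([613,-274.8,150],down(y)),env.inverse_kinematics([613,-274.8,8],down(y)))
print(proj(env.grab_frame("top"),[[690,215,0]]))
E
```

```text
[[-0.    0.28  0.96]
 [-0.    0.96 -0.28]
 [-1.   -0.   -0.  ]]
0.212 -150 [476.44 324.04] [-0.53  0.43 -0.14  1.82  0.08  0.89 -0.5 ]
0.212 -150 [476.44 324.04] [-0.54  0.57 -0.13  1.87  0.11  0.71 -0.52]
0.212 122 [533.67  58.13] [-0.19  0.51  0.04  1.97 -0.03  0.66  0.08]
0.212 122 [533.67  58.13] [-0.21  0.37  0.06  1.92 -0.03  0.85  0.08]
3.3535926535897933 -150 [476.44 324.04] [-0.08  0.54 -0.74  1.81  0.43  0.97  2.35]
3.3535926535897933 -150 [476.44 324.04] [-0.12  0.68 -0.7   1.85  0.58  0.82  2.24]
3.3535926535897933 122 [533.67  58.13] [-1.05  1.09  1.35  2.   -1.2   1.19 -2.11]
3.3535926535897933 122 [533.67  58.13] [-1.08  0.83  1.36  1.95 -0.91  1.17 -2.29]
[ 0.05  0.63  0.49  1.58 -0.33  1.01  0.5 ] [ 0.04  0.83  0.51  1.64 -0.52  0.81  0.64]
[-0.37  1.06  1.35  1.6  -1.05  1.36 -2.15] [-0.36  1.33  1.34  1.65 -1.34  1.33 -2.04]
[[179.1  163.25]]
```

Run:
```python
from h import *
np.set_printoptions(precision=2,suppress=True)
q=down(YAW)
env.move_pose([*rp(-155),200],q)
env.grip(60)
env.servo_line([*rp(-155),58],q,150)
o=env.observe();print(o["time"],o["ee_pos"],o["opening"],o["wrist_force"])
for s in range(-145,-110,5):
    env.servo_line([*rp(s),58],q,40); o=env.observe();print(s,o["wrist_force"]@[*U,0], o["wrist_force"])
for n in("side","top"):
    f=env.grab_frame(n);cv2.imwrite(f"pics/{n}1.png",f["pixels"][:,:,::-1])
print(o["time"])
```

```text
3.2667 [476.07 329.48  58.92] 60.31487144163658 [-0.27 -0.58 -1.15]
-145 -0.6926945969692782 [-0.35  0.63  0.59]
-140 -0.7282310809864952 [-0.06  0.73  0.33]
-135 -0.4926619760812233 [0.22 0.55 0.01]
-130 0.12757563296437094 [-0.37 -0.21  0.84]
-125 -1.013692455471937 [0.36 1.12 0.04]
-120 0.6551837255442797 [-0.53 -0.78  0.57]
-115 0.048814472861041305 [0.24 0.   0.25]
5.3167
```

View pics/side1.png

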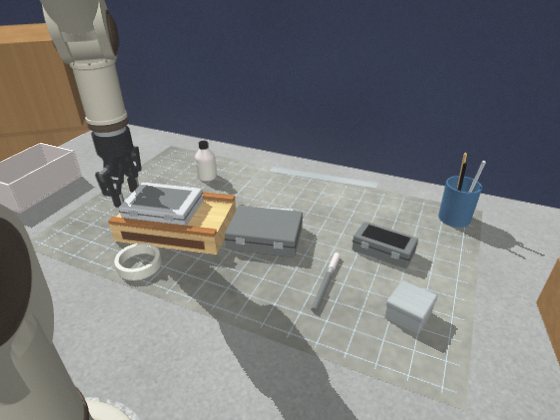

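View pics/top1.png

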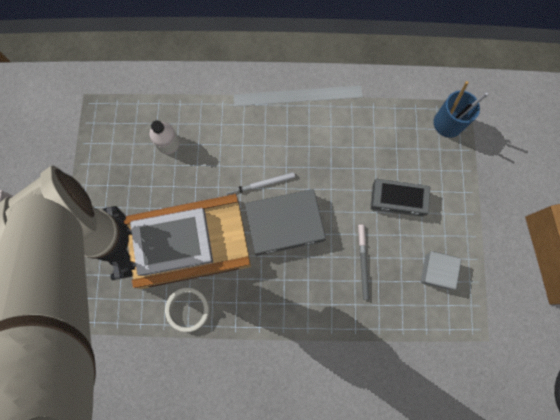

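The fingers touch the rear of the sliding case in both views: in the top view its front-right corner went from (205,263) to (211,265), about 14 mm. Pushing on to about 20 mm short of flush.

Run:
```python
from h import *
np.set_printoptions(precision=2,suppress=True)
q=down(YAW)
env.servo_line([*rp(-50),58],q,60)
env.servo_line([*rp(100),58],q,45); o=env.observe();print(o["time"],o["ee_pos"],(o["ee_pos"][:2]-O)@U,o["wrist_force"])
for n in("side","top"):
    f=env.grab_frame(n);cv2.imwrite(f"pics/{n}2.png",f["pixels"][:,:,::-1])
for n,x0,y0,w,h in(("top2",170,165,180,110),("side2",170,150,160,110)):
    a=cv2.imread(f"pics/{n}.png")[y0:y0+h,x0:x0+w]
    cv2.imwrite(f"pics/{n}c.png",cv2.resize(a,None,fx=4,fy=4,interpolation=cv2.INTER_CUBIC))
```

```text
10.1333 [529.01  79.71  58.01] 99.92535598967065 [-0.16  0.7  -1.64]
```

View pics/side2c.png

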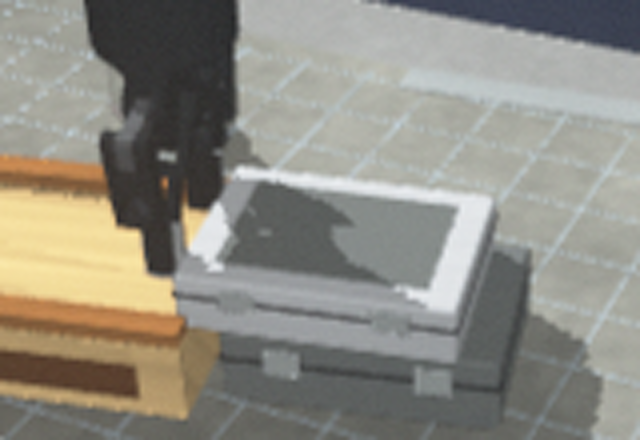

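View pics/top2c.png

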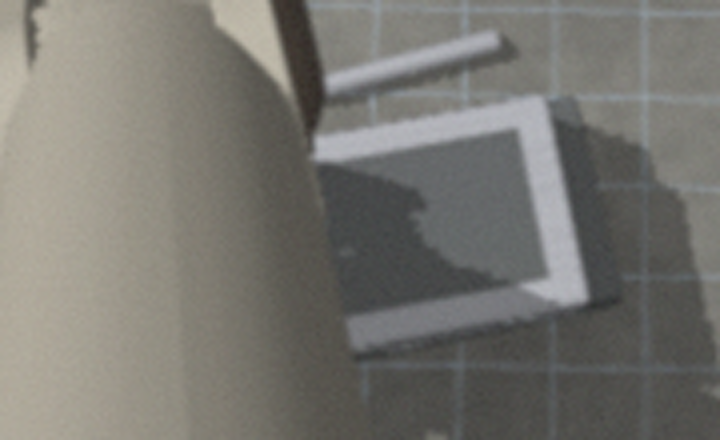

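Run:
```python
from h import *
np.set_printoptions(precision=2,suppress=True)
T=env.grab_frame("top");S=env.grab_frame("side");n=(np.nan,np.nan)
t=[n,(306.5,188.75),(317,240.75),n]; s=[(228.75,192.5),(293.75,199.5),(285,233.75),(214.5,223.25)]
tb=[n,(313.7,189.4),(325,239.2),n]
for nm,o,z in(("sl top",{"t":(T,t)},79.5),("sl both",{"t":(T,t),"s":(S,s)},79.5),("bo top",{"t":(T,tb)},45)):
    p,r=fit(o,110,150,z,[545,-5,.21]); d=p[:2]-O
    print(nm,p,"s",d@U,"v",d@V,np.abs(r).max())
for nm,p in(("bo0 top",[553.2,-25.8]),("bo0 both",[553.3,-27.0]),("sl0",[497.2,216.3])):
    d=np.array(p)-O; print(nm,d@U,d@V)
```

```text
sl top [546.31  -5.25   0.2 ] s 186.619836229141 v -0.980473553067445 0.28809003177988757
sl both [543.49  -8.55   0.23] s 189.25295956098321 v -4.43600206321593 4.70913283455684
bo top [553.41 -23.72   0.22] s 206.17727012027893 v 2.0771015924073217 0.32704284735709166
bo0 top 208.1615489175204 1.4316257397682721
bo0 both 209.35572491883502 1.2768882915400916
sl0 -40.3015961918736 -2.3730453824484234
```

Run:
```python
from h import *
np.set_printoptions(precision=2,suppress=True)
q=down(YAW)
env.servo_line([*rp(121.5),58],q,35); env.dwell(.2);o=env.observe();print(o["time"],(o["ee_pos"][:2]-O)@U,o["wrist_force"])
env.servo_line([*rp(95),58],q,120)
env.servo_line([*rp(95),200],q,150)
env.grip(85)
env.move_pose([613,-274.8,170],down(-.13))
o=env.observe();print(o["time"],o["ee_pos"],o["opening"])
for n in("side","top"):
    f=env.grab_frame(n);cv2.imwrite(f"pics/{n}3.png",f["pixels"][:,:,::-1])
for n,x0,y0,w,h in(("top3",170,165,180,110),("side3",170,150,160,110)):
    a=cv2.imread(f"pics/{n}.png")[y0:y0+h,x0:x0+w]
    cv2.imwrite(f"pics/{n}c.png",cv2.resize(a,None,fx=4,fy=4,interpolation=cv2.INTER_CUBIC))
```

```text
11.3 121.40220673067286 [ 0.23 -0.72 -0.1 ]
14.525 [ 613.94 -271.81  170.13] 84.90342008033078
```

View pics/side3c.png

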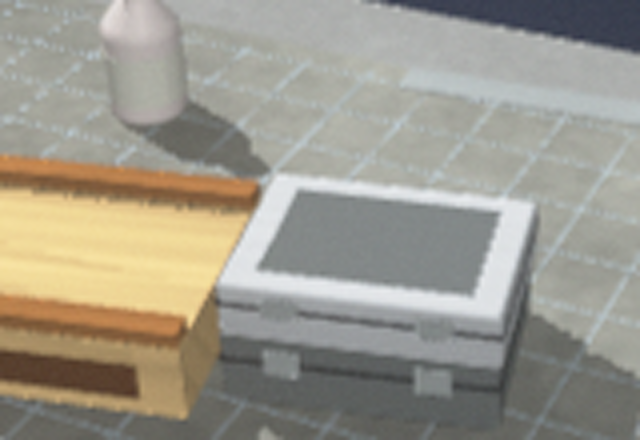

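View pics/top3c.png

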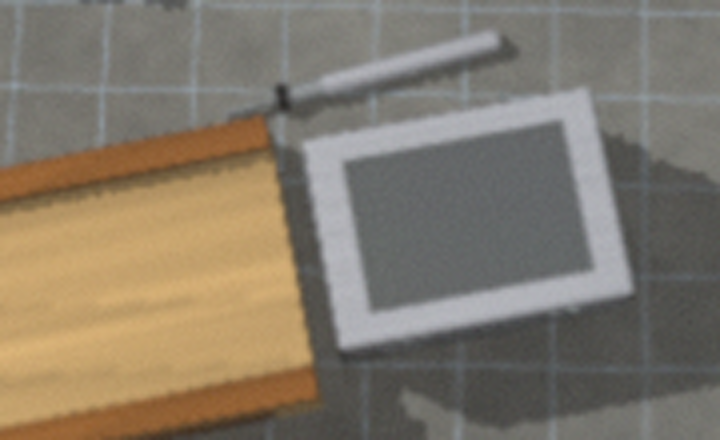

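View pics/side3.png

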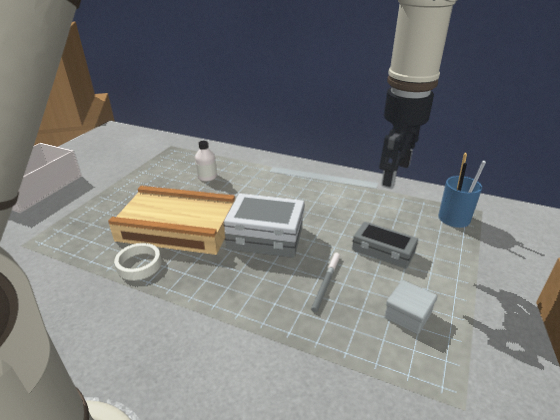

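View pics/top3.png

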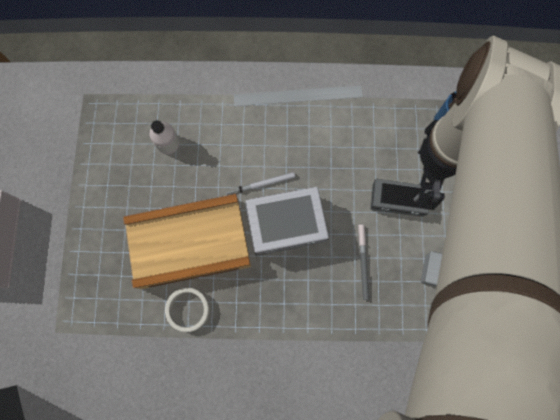

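Run:
```python
from h import *
np.set_printoptions(precision=3,suppress=True)
T=env.grab_frame("top");S=env.grab_frame("side")
t=[(246,200),(317,187),(328.5,238),(255.5,252.5)]
s=np.array([(265,175),(537,200),(503,333),(218,290)])/4+(170,150)
for nm,o in(("top",{"t":(T,t)}),("side",{"s":(S,s)}),("both",{"t":(T,t),"s":(S,s)})):
    p,r=fit(o,110,150,79,[553,-26,.21]);d=p[:2]-O;print(nm,p,d@U,d@V,np.abs(r).max())
o=env.observe();print(o["ee_pos"],o["opening"],proj(T,[o["ee_pos"],[613,-275,40]]),proj(S,[o["ee_pos"]]))
print(Rt.from_quat(o["orientation"]).as_matrix()[:,1])
```

```text
top [550.975 -28.827   0.213] 210.65277813294125 -1.380341099833205 0.8422967000075232
side [547.797 -30.307   0.233] 211.4307027095966 -4.7985377288681 2.556659203791469
both [550.329 -29.221   0.22 ] 210.90168000882642 -2.0948911009153437 3.1538927396449026
[ 613.744 -272.747  170.351] 84.65411979447387 [[418.777 178.716]
 [402.34  196.239]] [[394.118 182.305]]
[ 0.992 -0.127  0.001]
```

Sliding case is now within about 2–3 mm of flush (side crop: left and right edges of both cases line up; top crop: corners (246,200)…(255,252)), with bottom case, knife and tape unmoved. Next I grasp the small case.

Run:
```python
from h import *
np.set_printoptions(precision=2,suppress=True)
q=down(-.128);P=[613,-274.8]
env.servo_line([*P,60],q,120); env.dwell(.2)
env.servo_line([*P,10],q,80); env.dwell(.2); o=env.observe();print(o["ee_pos"],o["wrist_force"])
env.grip(50); o=env.observe();print(o["opening"],o["ee_pos"],o["wrist_force"])
env.servo_line([*P,160],q,120); env.dwell(.3);o=env.observe();print(o["time"],o["opening"],o["ee_pos"],o["wrist_force"])
for n in("side","top"):
    f=env.grab_frame(n);cv2.imwrite(f"pics/{n}4.png",f["pixels"][:,:,::-1])
```

```text
[ 613.58 -275.04   10.77] [ 0.03 -0.49 -0.33]
60.97693553289205 [ 613.55 -275.02   10.82] [-0.23  0.23  5.89]
19.0083 60.99384598412625 [ 612.82 -274.73  159.52] [ 0.81  0.22 -4.45]
```

View pics/side4.png

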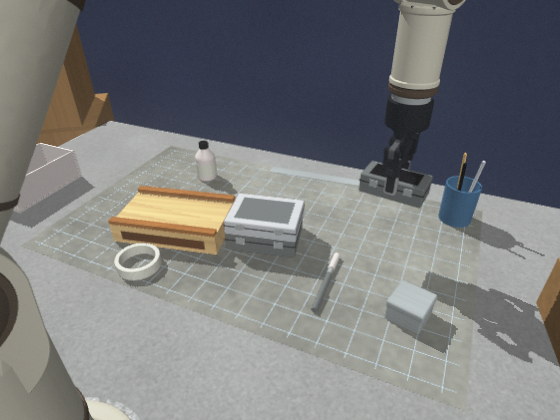

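Run:
```python
from h import *
np.set_printoptions(precision=2,suppress=True)
q=down(.216);P=[550.9,-28.6]
env.move_pose([*P,170],q); env.dwell(.4);print(env.observe()["ee_pos"])
for n in("side","top"):
    f=env.grab_frame(n);cv2.imwrite(f"pics/{n}5.png",f["pixels"][:,:,::-1])
env.servo_line([*P,97],q,80); env.dwell(.3);o=env.observe();print(o["ee_pos"],o["wrist_force"])
for z in np.arange(95,85,-1):
    env.servo_line([*P,z],q,20);env.dwell(.15);o=env.observe();print(z,o["ee_pos"],o["wrist_force"])
    if o["wrist_force"][2]>-0.5: break
print(o["time"])
for n in("side","top"):
    f=env.grab_frame(n);cv2.imwrite(f"pics/{n}6.png",f["pixels"][:,:,::-1])
```

```text
[550.95 -29.28 169.79]
[551.15 -28.62  97.39] [-0.19  0.19 -3.35]
95 [550.85 -28.59  94.95] [ 0.63  0.78 -3.8 ]
94 [550.9  -28.58  93.98] [-0.2  -0.02 -3.96]
93 [550.91 -28.56  93.  ] [-0.4  -0.37 -3.52]
92 [550.91 -28.61  91.99] [-0.24 -0.28 -3.36]
91 [550.89 -28.61  90.98] [ 0.51  0.22 -3.26]
90 [550.91 -28.59  89.98] [ 0.01  0.37 -3.31]
89 [551.05 -28.62  89.77] [-2.42  0.59  5.87]
24.7667
```

View pics/side6.png

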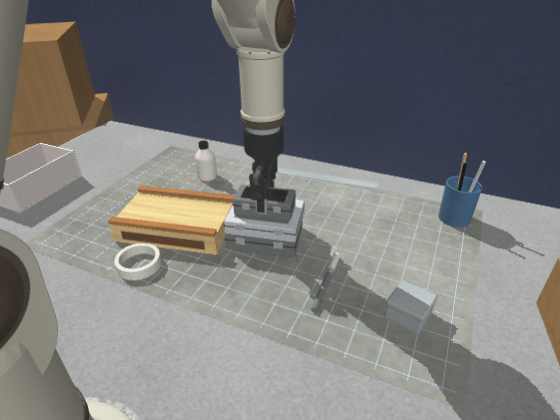

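View pics/top6.png

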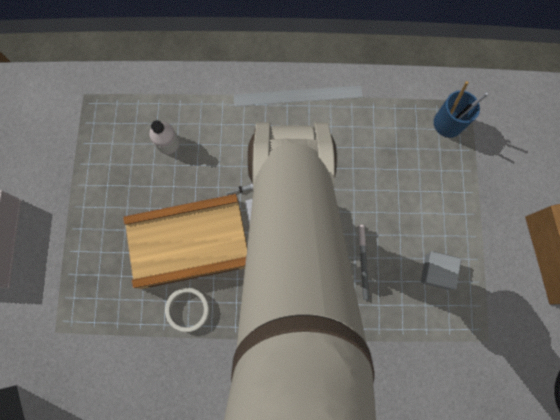

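Contact at z ≈ 90, and the small case sits on the stack at (265,203) in the side view. Next I release it, retreat to the side and check.

Run:
```python
from h import *
np.set_printoptions(precision=2,suppress=True)
q=down(.216);P=[550.9,-28.6]
env.servo_line([*P,90],q,20)
env.grip(85); env.dwell(.2);print(env.observe()["opening"])
env.servo_line([*P,220],q,120)
env.move_pose([480,320,230],down(YAW)); env.dwell(.2);print(env.observe()["time"])
for n in("side","top"):
    f=env.grab_frame(n);cv2.imwrite(f"pics/{n}7.png",f["pixels"][:,:,::-1])
for n,x0,y0,w,h in(("top7",210,165,150,110),("side7",200,150,140,110)):
    a=cv2.imread(f"pics/{n}.png")[y0:y0+h,x0:x0+w]
    cv2.imwrite(f"pics/{n}c.png",cv2.resize(a,None,fx=5,fy=5,interpolation=cv2.INTER_CUBIC))
```

```text
85.08279618533007
28.45
```

View pics/side7c.png

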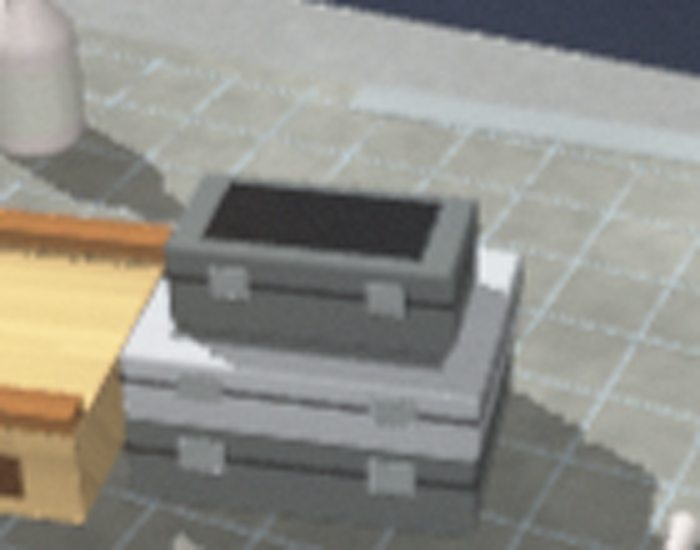

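View pics/top7c.png

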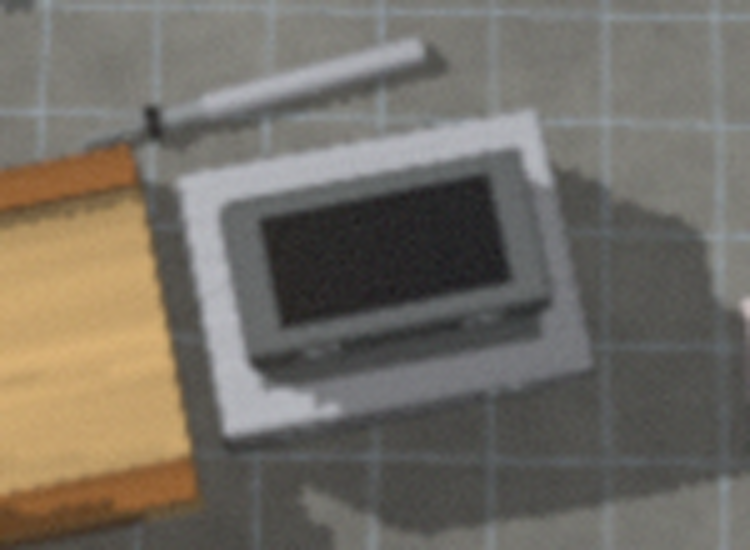

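View pics/top7.png

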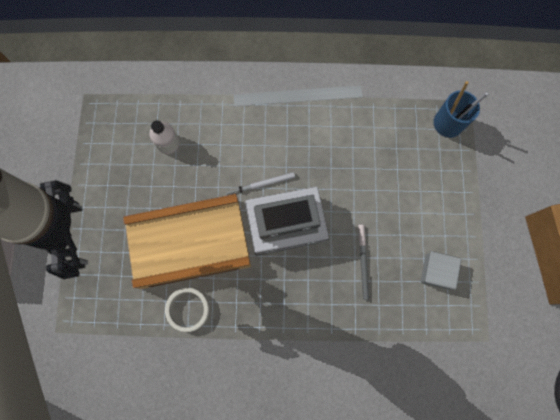

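Run:
```python
from h import *
np.set_printoptions(precision=3,suppress=True)
T=env.grab_frame("top");S=env.grab_frame("side")
c=lambda a:np.array(a)/5+(210,165)
d=lambda a:np.array(a)/5+(200,150)
A={"sm":(c([(220,208),(520,150),(550,298),(252,355)]),62,120,119),"sl":(c([(180,180),(535,110),(593,366),(228,438)]),110,150,79)}
B={"sm":d([(205,175),(478,200),(450,285),(168,243)])}
r={}
for k,(t,w,l,z) in A.items():
    p,e=fit({"t":(T,t)},w,l,z,[551,-28,.21]);r[k]=p;print(k,p,np.abs(e).max())
p,e=fit({"s":(S,B["sm"])},62,120,119,[551,-28,.21]);print("sm side",p,np.abs(e).max())
x=r["sm"][:2]-r["sl"][:2];print("sm in sl x,y",x@V,-x@U)
```

```text
sm [549.858 -29.016   0.217] 1.079713435407001
sl [550.236 -28.926   0.218] 0.7964210237391285
sm side [549.111 -30.208   0.196] 1.6697872141499204
sm in sl x,y -0.3891598007719694 -0.007574742949444785
```

Run:
```python
from station import env
env.job_done();print(env.observe()["time"])
```

```text
the job is handed in; nothing more can be done
the job is handed in; nothing more can be done
```

I pushed the wide case along the riser with two spread fingertips until it lay on the bottom case. I then gripped the small case, set it on top, moved the arm clear and handed in the job at about 29 s of the 69 s allowed.

**Last checks:**
- **Sliding case:** it sits about 2–4 mm from flush with the bottom case across its width and about 1.5–2.5 mm along its length. Yaw agrees within about 0.02 rad. All of these are inside the limits. The comparison uses the bottom case's pose from the start, because the slider now hides its top.
- **Small case:** it is about 0.4 mm off centre and parallel to the slider (yaw 0.217 against 0.218 rad).
- **Everything else:** the tin, both knives, the tape and the glue bottle showed no visible movement in the last pictures. The bottom case looked in place too. I judged these by eye rather than measuring them.

**Disagreement:** the side camera's corner fits differed from the top camera's by a few mm, up to about 7 mm for the slider at the start. I relied on the top camera. For the finished stack, the side pictures agree with it by eye.

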